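# Dock a standing cavity filter in its tuning cradle

### The job

Dock the standing cavity filter for tuning: push it gently, low down near its base so that it slides upright and never rocks, into the open cradle on the bench until it is fully home against the two stops at the back. Then push the cradle's swing gate fully shut in front of it. Only push: do not grip or lift the filter or the gate, and leave the other things on the bench where they are.

Things in the scene. Friction and masses are not known exactly. Their poses are not given: they have to be found in the camera images.
- filter: Heavy black cavity filter: a block standing on a narrow side, 48 mm thick (x), 176 wide (y), 134 tall (z, with the pale connectors on top). Origin: centre of the underside. Push its -x face (tuning screws). Loose, 0.75 to 1.0 kg, centre of mass at half height, friction on the bench 0.5 to 0.7: pushed level higher than 30 mm it rocks. Lean the tool 40 deg, tips leading, or the gripper's body hits it first.
- cradle: Aluminium U-shaped docking cradle fixed to the bench, no floor, open to its -x. Origin on the bench, where the centre of the docked filter's underside belongs; the filter goes in along its +x and ends with its yaw. Cheeks 25 mm tall, inner faces at y = +-91.5 mm, x = -39 to +37 mm. Feet reach y = +127 and -113 mm. Gate post at x = -33, y = +108 mm, at the mouth's near (robot's) side.
- mouth (a point): Middle of the cradle's mouth on the bench, 62 mm in front of (-x of) the cradle's origin, with the cradle's axes. Here the flared lead-ins, 25 mm tall, stand about 210 mm apart; they narrow to the 183 mm between the cheeks at 39 mm from the cradle's origin.
- stops (a point): Point midway between the faces of the two white nylon stops (18 mm in diameter, at y = +-60 mm, 12.5 mm above the bench) on the cradle's back bar, 24 mm behind (+x of) the cradle's origin. The docked filter's back touches both.
- gate (a joint): Angle of the swing gate about its upright post, rad: 0 = shut against its own end stop, the bar across the front of the docked filter. At angle a it points from the post along (-sin a, -cos a) in the cradle's x, y; it starts open, 1.5 to 1.7, limit 2.4, and is pushed in to shut. Stiff: it stays where it is left and takes about 1 N at its end. The filter blocks it unless home.
- gate_tip (a point): Centre of the gate's free end, a black upright bumper 12 mm in diameter, 68 mm from the pivot axis and 37 mm above the bench. The gate is a steel bar 8 mm thick (its x) and 14 mm tall, 30 to 44 mm above the bench, passing over the cheeks. The axes turn with the gate: +y points to the pivot; its -x side is the one to push on to shut it.
- gate_pivot (a point): Point on the gate's pivot axis, 37 mm above the bench, at the near (robot's) side of the cradle's mouth; the round hub there is 20 mm in diameter.
- wash_bottle: Bystander: white wash bottle 56 mm in diameter, 172 mm tall, standing behind the cradle's back bar. Origin at the centre of its underside.
- adapter: Bystander: small grey coaxial adapter, 18 x 34 x 18 mm, lying behind the cradle's back bar. Origin at the centre of its underside.
- solder_reel: Bystander: reel of solder wire with green flanges, 56 mm in diameter, 50 mm tall, beyond the cradle's back bar on the near side. Origin at the centre of its underside.
- spanner: Bystander: open-ended spanner, 29 x 154 x 9 mm, lying flat to the right of the filter, toward the back. Origin at the centre of its underside.
- cutters: Bystander: red-handled cutters, 55 x 152 x 14 mm, lying flat near the bench's front edge, on the left. Origin at the centre of its underside.

How it is judged:
By the outcome, as a careful person would: the job done as asked, in the order asked, and still so for the second after the job is handed in, with the robot touching nothing.
It also fails if it takes over 56 s, if anything falls off the work surface, if the arm or the gripper's body presses on something with over 40 N, if the wrist force passes 120 N, or if a joint passes its speed limit or range.

### The arm

A 6-joint arm with a two-finger parallel gripper is mounted at the origin on a cart in front of the work surface, level with it; the furniture and walls round the work are solid. World frame = base frame: x ahead of the robot, y to its left, z up, the work surface at z = 0. Lengths are in m, angles in rad, forces in N, time in s.
With the tool pointing down it reaches from about 0.35 to 0.875 m from the base axis. Payload 15.5 kg.
Tool frame: the origin (TCP) lies midway between the tips of the shut fingers; the grasp point (between the pads) lies 19 mm behind it; z points along the fingers, y is the line along which they close (so a half turn about z gives the same grasp; the last joint's range is limited). The gripper opens to 85 mm and grips with 20 to 120 N. Pads are 22 mm wide; open, the fingers measure 114 mm over their backs; the gripper's body (76 mm by 85 mm) begins 54 mm behind the grasp point. The pads swing forward as they close: fully open they stand 13 mm farther back than shut.
Start: joints at [-1.425, 0.494, 1.345, -0, 1.302, -0.096], TCP at [0.149, -0.607, 0.208] pointing down, gripper open.
Joint ranges: [-2.91, 2.91], [-0.82, 2.16], [0.22, 2.67], [-1.22, 4.37], [0.12, 2.79], [-3.08, 3.08]. Speed limits (rad/s): [1.89, 1.89, 2.57, 3.01, 3.01, 3.01].

### API

Orientations are given as a rotation vector (axis times angle).
In Python, from plant import env gives the robot as it stands.
- The arm moves only by the tool arm_command, never from a script. Its argument "moves" is a list that holds one entry, the list of rows, each a list of 6 numbers: the shift along the world's x, y, z each as a share of 20 mm, from -1 to 1, then the turn, a rotation vector about the world's x, y, z each as a share of 5 degrees, from -1 to 1. In form: [[[dx, dy, dz, ax, ay, az], ...]]. A call has 1 to 8 rows; each row shifts and turns the commanded pose from where the row before left it; what a row does not reach is not made up. A row lasts 1/8 s, in which the tool goes at most 62.5 mm and 10.7 degrees, less where a joint would pass 70% of its speed; a pose out of reach is approached as far as the arm can. A call with a number of a shift or a turn outside -1 to 1 is refused whole. A call with a gripper value outside its range is refused whole. "grip" is the opening, from 0 (shut) to 1 (fully open), set as the call begins (left out, the last holds). The fingers move at their own pace and stop on an object; the grip force is fixed at half the most. Time passes only in rows, so rows that do not move let the fingers close. It gives the time, the measured TCP pose, the force, the opening and the grip force at its end, in the units of the state.
- env.state(): the state, without advancing time (a new reading comes with each control period).
- env.read_camera(name): name is "scene" or "top"; returns the picture (480x640x3 uint8, red, green, blue); there is no depth.
- env.camera_model(name): a dict with "intrinsics" (3x3 intrinsics, pixels), "k1" (the pictures are not rectified: a ray, as slopes to the right and down, at radius r is drawn at 1 + k1 r^2 times it, then the intrinsics apply), "eye" and "rotation" of the camera in the world. Camera axes: x right, y down, z forward; pixel columns grow to the right and rows downward; lengths in m; the calibration is good to about 2 mm. A picture is of the moment at which its call begins. camera_model takes no time and is no camera call.
- env.job_done(): hands the job in; it is judged then, once.
Trained networks look in the newest picture that a camera, given by its name, has taken for a name from the list of things; names that differ only in an ending like _2 or _b are one class to them, and where a whole thing is asked for, a point or a joint stands for the part that bears it (a point fixed in the world has none). Each returns a list of dicts, best first, with "conf" (0 to 1); they miss things now and then, are a little off and sometimes report something else, mostly with a low value. They report only what shows in the picture. A call takes as long as a camera call.
- env.look_for(camera, thing): "centre" ([x, y, z] in m, in world coordinates, good to about 4 mm: the middle of the surface that is visible of it).
- env.place_of(camera, thing): "centre" ([x, y, z] in m, in world coordinates, good to about 4 mm: a listed point, or the origin of a listed thing).
The state is a dict: "time_s": time; "joint_positions": joint angles; "qvel": joint speeds; "joint_efforts": joint torques, N m; "position": TCP position; "eef_rot": TCP orientation; "ft_force": force on the tool from outside, world axes, zero at the start; "torque": the same for the moment, N m; "grip_width": finger opening in m; "grasp_force": force on a finger pad.
Only numpy, scipy, OpenCV 4.12 (cv2) and the standard library are available. Lean on these libraries where they do the work, as an engineer would, in place of code of your own. Each camera call takes 0.05 s, during which the arm holds its last target. There are 200 camera calls.

## Working session

There is one attempt and no reset: what is moved stays moved. The work goes in short steps, Python scripts to look and compute and a tool call to move; the robot and the scene stay as the last step left them, time stands still between calls to the robot, and variables do not carry over. Pictures are saved under pics/ and viewed, at most 10 in all, crops included, and the job is handed in when it is done.

Besides the shell and the picture viewer there is one more tool, called after ">>>" in YAML: its name, and indented under it one key for each argument. arm_command: Moves the arm, as the interface text tells. Shift numbers are shares of 20 mm and turn numbers shares of 5 degrees, none past 1 either way. Its arguments: {"type":"object","properties":{"moves":{"type":"array"},"grip":{"type":"number"}},"required":["moves"]}

```bash
ls; mkdir -p pics; python3 - <<'E'
from plant import env
import cv2,numpy as np
for c in ("scene","top"):
    im=env.read_camera(c); cv2.imwrite(f"pics/{c}0.png",im[:,:,::-1])
    m=env.camera_model(c); print(c,np.round(m["eye"],3),np.round(m["intrinsics"],1).tolist(),m["k1"])
    for t in ("filter","cradle","mouth","stops","gate_tip","gate_pivot","wash_bottle","spanner","cutters"):
        r=env.place_of(c,t); print(t,[(np.round(q["centre"],4).tolist(),round(q["conf"],2)) for q in r[:2]])
s=env.state(); print({k:np.round(v,3).tolist() for k,v in s.items()})
E
```

```text
pics
scene [0.562 0.696 0.486] [[515.8, 0.0, 318.9], [0.0, 515.8, 244.6], [0.0, 0.0, 1.0]] -0.14667608502037305
filter [([0.4522, -0.1395, -0.0013], 0.93)]
cradle [([0.5949, -0.0486, 0.0024], 0.76)]
mouth []
stops [([0.6157, -0.0296, 0.0115], 0.81)]
gate_tip [([0.451, -0.0153, 0.0395], 0.62)]
gate_pivot [([0.5074, 0.0256, 0.0379], 0.94)]
wash_bottle [([0.6807, -0.006, 0.0014], 0.87)]
spanner []
cutters [([0.5329, 0.1721, 0.0002], 0.97), ([0.6012, 0.1151, -0.0038], 0.34)]
top [ 0.332 -0.13   0.991] [[530.1, 0.0, 311.9], [0.0, 530.1, 234.9], [0.0, 0.0, 1.0]] -0.11444841614744014
filter [([0.4549, -0.135, -0.0054], 0.81)]
cradle [([0.5943, -0.0354, 0.0018], 0.95), ([0.5995, 0.1109, -0.0005], 0.4)]
mouth []
stops [([0.6159, -0.0299, 0.0148], 0.9)]
gate_tip [([0.4508, -0.0105, 0.0353], 0.76)]
gate_pivot [([0.5119, 0.0253, 0.041], 0.61)]
wash_bottle [([0.619, -0.0276, 0.016], 0.59), ([0.6813, -0.0043, -0.0013], 0.57)]
spanner [([0.4679, -0.3159, 0.002], 0.95)]
cutters [([0.5352, 0.1712, 0.0035], 0.88), ([0.6217, 0.0378, -0.0016], 0.25)]
{'time_s': 1.0, 'joint_positions': [-1.425, 0.494, 1.346, -0.0, 1.303, -0.096], 'qvel': [-0.002, -0.001, -0.0, 0.0, 0.001, -0.0], 'joint_efforts': [0.0, -88.203, -38.426, -0.0, 0.001, -0.0], 'position': [0.149, -0.607, 0.208], 'eef_rot': [-3.119, -0.377, 0.0], 'ft_force': [0.068, -0.165, -0.032], 'torque': [0.037, 0.03, -0.013], 'grasp_force': 0.0, 'grip_width': 0.086}
```

View pics/top0.png

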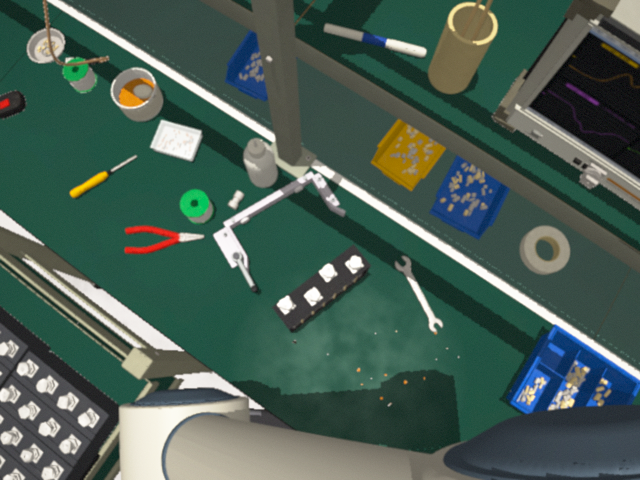

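View pics/scene0.png

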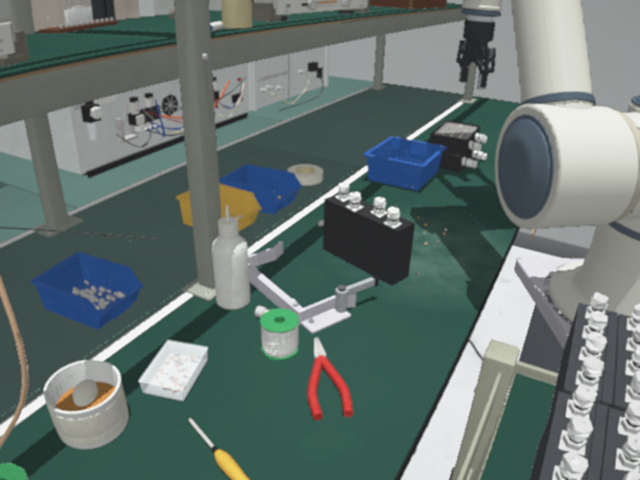

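The top view shows the filter at (322,290), the cradle at about (275,225) open toward it, the open gate from (237,258) to (255,290), and the spanner at (420,295). The scene view shows the arm clear and the same layout. I'll zoom in to get the yaws.

```bash
cat > h.py <<'E'
import numpy as np,cv2
from plant import env
def proj(c,P):
    m=env.camera_model(c);R=np.array(m["rotation"]);K=np.array(m["intrinsics"])
    q=(np.atleast_2d(P)-m["eye"])@R; s=q[:,:2]/q[:,2:]
    s=s*(1+m["k1"]*(s**2).sum(1,keepdims=True)); return s*[K[0,0],K[1,1]]+K[:2,2]
def frame(x,y,yaw,L):
    L=np.atleast_2d(L).astype(float);c,s=np.cos(yaw),np.sin(yaw)
    return np.c_[x+c*L[:,0]-s*L[:,1],y+s*L[:,0]+c*L[:,1],L[:,2]]
def unproj(c,px,z):
    from scipy.optimize import fsolve
    return fsolve(lambda a:(proj(c,[a[0],a[1],z])-px).ravel(),[.5,-.05])
def box(x0,x1,y0,y1,z0,z1): return [[a,b,z] for z in(z0,z1) for a,b in((x0,y0),(x1,y0),(x1,y1),(x0,y1))]
def overlay(c,img,models,roi,k,out):
    x0,y0,w,h=roi; im=cv2.resize(img[y0:y0+h,x0:x0+w,::-1],None,fx=k,fy=k,interpolation=cv2.INTER_CUBIC)
    for (x,y,yaw),L,col in models:
        p=((proj(c,frame(x,y,yaw,L))-[x0,y0]+.5)*k).astype(int)
        if len(L)==8:
            for i,j in [(i+o,(i+1)%4+o) for i in range(4) for o in(0,4)]+[(i,i+4) for i in range(4)]:
                cv2.line(im,tuple(map(int,p[i])),tuple(map(int,p[j])),col,1)
        else:
            for a in p: cv2.circle(im,tuple(map(int,a)),3,col,1)
    cv2.imwrite(out,im)
FB=box(-.024,.024,-.088,.088,0,.115)
CR=[box(-.039,.037,s*.0915,s*.0915,0,.025) for s in(1,-1)]
CP=[[.024,.06,.0125],[.024,-.06,.0125],[-.033,.108,.044],[0,0,0]]
E
python3 - <<'E'
from h import *
img=env.read_camera("top")
C=(.5946,-.042,.59);F=(.4535,-.137,.59)
overlay("top",img,[(F,FB,(0,255,255)),(C,CR[0],(0,0,255)),(C,CR[1],(0,0,255)),(C,CP,(255,0,255))],(205,165,185,165),3.6,"pics/ov1.png")
cv2.imwrite("pics/r.png",img[:,:,::-1])
E
```

```text
Traceback (most recent call last):
  File "h.py", line 17, in overlay
    p=((proj(c,frame(x,y,yaw,L))-[x0,y0]+.5)*k).astype(int)
        ~~~~^^^^^^^^^^^^^^^^^^^^
  File "h.py", line 5, in proj
    q=(np.atleast_2d(P)-m["eye"])@R; s=q[:,:2]/q[:,2:]
                                       ~^^^^^^
IndexError: too many indices for array: array is 1-dimensional, but 2 were indexed
```

```bash
sed -i 's/R=np.array(m\["rotation"\])/R=np.array(m["rotation"]);R=R if R.ndim==2 else cv2.Rodrigues(R)[0]/' h.py
python3 - <<'E'
from h import *
print(env.camera_model("top")["rotation"], proj("top",[.4535,-.137,.06]))
img=cv2.imread("pics/top0.png")[:,:,::-1]
C=(.5946,-.042,.59);F=(.4535,-.137,.59)
overlay("top",img,[(F,FB,(0,255,255)),(C,CR[0],(0,0,255)),(C,CR[1],(0,0,255)),(C,CP,(255,0,255))],(205,165,185,165),3.6,"pics/ov1.png")
E
```

```text
[-2.17101201  2.01395219 -0.23015583] [[322.44854796 289.32211697]]
```

View pics/ov1.png

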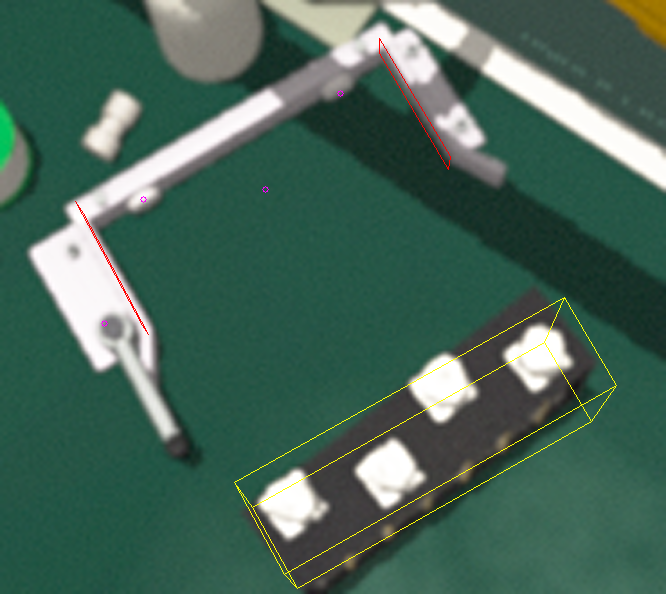

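```bash
cat >> h.py <<'E'
from scipy.optimize import least_squares,minimize
def fitfilter(c,img,guess,h=.113,tag=None):
    hsv=cv2.cvtColor(img,cv2.COLOR_RGB2HSV)
    dark=((hsv[...,1]<90)&(hsv[...,2]<75)).astype(np.uint8)
    if tag: cv2.imwrite(tag,dark*255)
    def iou(p):
        q=(proj(c,frame(p[0],p[1],p[2],box(-.024,.024,-.088,.088,0,h)))*16).astype(np.int32)
        m=np.zeros(dark.shape,np.uint8); cv2.fillConvexPoly(m,cv2.convexHull(q),1,cv2.LINE_AA,4)
        ring=cv2.dilate(m,np.ones((15,15)))
        bright=(hsv[...,2]>150)&(hsv[...,1]<60)
        d=((dark>0)|bright)&(ring>0)
        return -(d&(m>0)).sum()/((d|(m>0)).sum())
    S=np.array([guess]+[np.array(guess)+np.eye(3)[i]*[.008,.008,.1][i] for i in range(3)])
    r=minimize(iou,guess,method="Nelder-Mead",options=dict(initial_simplex=S,xatol=1e-4,fatol=1e-4)); return r.x,-r.fun
def fitcradle(c,obs,guess):
    L=np.array([o[0] for o in obs]);px=np.array([o[1] for o in obs])
    r=least_squares(lambda p:(proj(c,frame(*p,L))-px).ravel(),guess); return r.x,r.fun.reshape(-1,2)
E
python3 - <<'E'
from h import *
img=cv2.imread("pics/top0.png")[:,:,::-1].copy()
for h in(.105,.11,.115,.12): print(h,fitfilter("top",img,(.453,-.137,.70),h))
F,_=fitfilter("top",img,(.453,-.137,.70),.113)
k=3.6;o=lambda u,v:[205+u/k-.5,165+v/k-.5]
obs=[([-.033,.108,.045],o(113,325)),([.03,.06,.0215],o(141,194)),([.03,-.06,.0215],o(338,85))]
C,res=fitcradle("top",obs,(.5946,-.042,.59)); print(C,res)
G=unproj("top",o(177,445),.045);P=frame(*C,[[-.033,.108,0]])[0];print("tip",G,"piv",P,np.linalg.norm(G-P[:2]))
overlay("top",img,[(F,FB,(0,255,255)),(C,CR[0],(0,0,255)),(C,CR[1],(0,0,255)),(C,CP,(255,0,255))],(205,165,185,175),3.4,"pics/ov2.png")
E
```

```text
0.105 (array([ 0.45317972, -0.13490691,  0.74124937]), np.float64(0.8638713383113154))
0.11 (array([ 0.45331463, -0.13599181,  0.74464732]), np.float64(0.8529328421649193))
0.115 (array([ 0.4515557 , -0.13471029,  0.74142456]), np.float64(0.8399330730619075))
0.12 (array([ 0.45148101, -0.1350563 ,  0.74735895]), np.float64(0.8295704845814978))
[ 0.59219856 -0.04539313  0.59725603] [[-0.56028161  1.20900663]
 [ 0.15455394 -0.71678901]
 [ 0.42895872 -0.59177223]]
tip [ 0.44825514 -0.01386011] piv [0.50417489 0.02535172 0.        ] 0.06829777268760784
```

View pics/ov2.png

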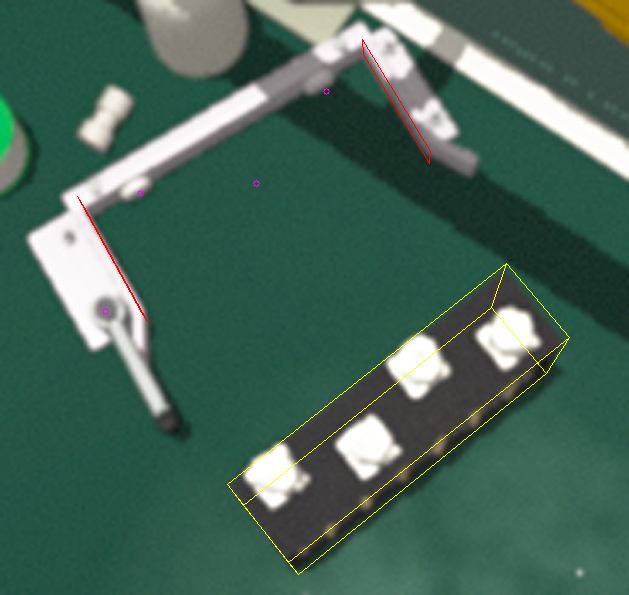

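The overlay matches the picture. The filter box lies on the black block with yaw 0.742, the cradle yaw is about 0.597, and the gate angle is about 1.55. I'll push with both open fingertips so that the filter aligns itself to the tool, and compute the approach now.

```bash
cat >> h.py <<'E'
from scipy.spatial.transform import Rotation as Ro
C0=np.array([.5945,-.0438]);YAW=.597
def cw(u,v): return C0+[u*np.cos(YAW)-v*np.sin(YAW),u*np.sin(YAW)+v*np.cos(YAW)]
def wc(p): d=np.array(p[:2])-C0; return np.array([d[0]*np.cos(YAW)+d[1]*np.sin(YAW),-d[0]*np.sin(YAW)+d[1]*np.cos(YAW)])
def Rt(yaw,lean): 
    return Ro.from_rotvec(np.radians(lean)*np.array([np.sin(yaw),-np.cos(yaw),0]))*Ro.from_euler('z',yaw)*Ro.from_euler('x',np.pi)
def delta(yaw,lean,u,v,z):
    s=env.state(); d=np.r_[cw(u,v),z]-s["position"]; w=(Rt(yaw,lean)*Ro.from_rotvec(s["eef_rot"]).inv()).as_rotvec(degrees=True)
    print("t",s["time_s"],"shift/20mm",np.round(d/.02,2),"turn/5deg",np.round(w/5,2),"uv mm",np.round(wc(s["position"])*1e3,1),"z",round(s["position"][2]*1e3,1),"F",np.round(s["ft_force"],1))
E
python3 -c "
from h import *
delta(YAW,40,-.25,0,.12)"
```

```text
t 1.05 shift/20mm [11.93 21.13 -4.4 ] turn/5deg [ 3.27 -7.35  3.91] uv mm [-685.  -215.4] z 208.1 F [-0.2 -0.3  0.4]
```

>>> arm_command:
  moves:
    - [[0.5, 0.88, 0, 0.2, -0.46, 0.24], [0.5, 0.88, 0, 0.2, -0.46, 0.24], [0.5, 0.88, 0, 0.2, -0.46, 0.24], [0.5, 0.88, 0, 0.2, -0.46, 0.24], [0.5, 0.88, 0, 0.2, -0.46, 0.24], [0.5, 0.88, 0, 0.2, -0.46, 0.24], [0.5, 0.88, 0, 0.2, -0.46, 0.24], [0.5, 0.88, 0, 0.2, -0.46, 0.24]]
  grip: 1

```text
time_s: 2.05
position: [0.2293, -0.4657, 0.2082]
eef_rot: [-2.936, -0.612, -0.51]
ft_force: [0.5, -0.2, 0.6]
grip_width: 0.0852
grasp_force: 0.0
```

>>> arm_command:
  moves:
    - [[0.5, 0.88, 0, 0.2, -0.46, 0.24], [0.5, 0.88, 0, 0.2, -0.46, 0.24], [0.5, 0.88, 0, 0.2, -0.46, 0.24], [0.5, 0.88, 0, 0.2, -0.46, 0.24], [0.5, 0.88, 0, 0.2, -0.46, 0.24], [0.5, 0.88, 0, 0.2, -0.46, 0.24], [0.5, 0.88, 0, 0.2, -0.46, 0.24], [0.5, 0.88, 0, 0.2, -0.46, 0.24]]

```text
time_s: 3.05
position: [0.3093, -0.325, 0.2082]
eef_rot: [-2.661, -0.81, -0.97]
ft_force: [-0.6, -0.3, -0.5]
grip_width: 0.0854
grasp_force: 0.0
```

```bash
python3 -c "
from h import *
delta(YAW,40,-.25,0,.06); print(env.state()['joint_positions'])"
```

```text
t 3.05 shift/20mm [ 3.92  7.03 -7.41] turn/5deg [0.04 0.03 0.09] uv mm [-393.9  -72.3] z 208.2 F [-0.6 -0.3 -0.5]
[-1.44514102  0.39072502  1.82611468  0.63433312  1.33461305 -0.74975971]
```

>>> arm_command:
  moves:
    - [[0.49, 0.88, -0.9, 0, 0, 0], [0.49, 0.88, -0.9, 0, 0, 0], [0.49, 0.88, -0.9, 0, 0, 0.1], [0.49, 0.88, -0.9, 0, 0, 0], [0.49, 0.88, -0.9, 0, 0, 0], [0.49, 0.88, -0.9, 0, 0, 0], [0.49, 0.88, -0.9, 0, 0, 0], [0.49, 0.88, -0.9, 0, 0, 0]]

```text
time_s: 4.05
position: [0.3878, -0.1846, 0.0635]
eef_rot: [-2.657, -0.821, -0.966]
ft_force: [-0.3, 0.2, -0.2]
grip_width: 0.0857
grasp_force: 0.0
```

```bash
python3 - <<'E'
from h import *
delta(YAW,40,-.25,0,.004); print(env.state()['joint_positions'])
a=env.read_camera("scene"); cv2.imwrite("pics/a.png",a[:,:,::-1][100:400,150:550].repeat(2,0).repeat(2,1))
E
```

```text
t 4.05 shift/20mm [-0.    0.01 -2.98] turn/5deg [ 0.05  0.01 -0.01] uv mm [-2.501e+02 -2.000e-01] z 63.5 F [-0.3  0.2 -0.2]
[-1.17072365  0.62557332  2.17990021  1.04089126  0.81767494 -1.11783544]
```

View pics/a.png

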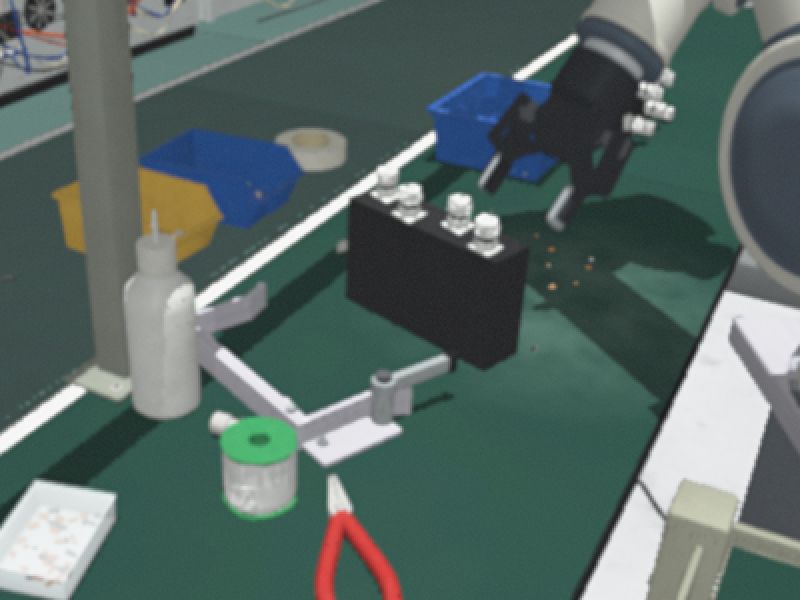

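The picture shows the gripper above the bench behind the filter, at about (560,170) in the crop. It leans with the tips leading, and the cradle and gate are clear of it. Next I descend and close in.

>>> arm_command:
  moves:
    - [[0, 0, -1, 0, 0, 0], [0, 0, -1, 0, 0, 0], [0, 0, -0.6, 0, 0, 0], [0, 0, -0.4, 0, 0, 0], [0.41, 0.28, 0, 0, 0, 0], [0.41, 0.28, 0, 0, 0, 0], [0.41, 0.28, 0, 0, 0, 0], [0.41, 0.28, 0, 0, 0, 0]]

```text
time_s: 5.1
position: [0.421, -0.1616, 0.0044]
eef_rot: [-2.656, -0.821, -0.967]
ft_force: [0.0, -0.2, -0.8]
grip_width: 0.0854
grasp_force: 0.0
```

>>> arm_command:
  moves:
    - [[0.2, 0.14, 0, 0, 0, 0], [0.2, 0.14, 0, 0, 0, 0], [0.2, 0.14, 0, 0, 0, 0], [0.2, 0.14, 0, 0, 0, 0]]

```text
time_s: 5.6
position: [0.4365, -0.1509, 0.0041]
eef_rot: [-2.656, -0.82, -0.967]
ft_force: [-0.5, 0.3, -0.4]
grip_width: 0.0855
grasp_force: 0.0
```

```bash
python3 - <<'E'
from h import *
delta(YAW,40,-.18,0,.004)
im=env.read_camera("top").copy(); print(fitfilter("top",im,(.453,-.1355,.742),.107))
for c in("top","scene"): print([ (np.round(q["centre"],4),q["conf"]) for q in env.place_of(c,"filter")[:1]])
E
```

```text
t 5.6 shift/20mm [ 0.46  0.3  -0.  ] turn/5deg [ 0.04  0.01 -0.01] uv mm [-190.9    0.3] z 4.1 F [-0.5  0.3 -0.4]
(array([ 0.45903045, -0.12942574,  0.75671513]), np.float64(0.5677491601343785))
[(array([ 0.4542, -0.1331, -0.0021]), 0.96)]
[(array([ 0.4508, -0.1374,  0.0013]), 0.74)]
```

>>> arm_command:
  moves:
    - [[0.2, 0.14, 0, 0, 0, 0], [0.2, 0.14, 0, 0, 0, 0], [0.2, 0.14, 0, 0, 0, 0]]

```text
time_s: 6.12
position: [0.4483, -0.1423, 0.004]
eef_rot: [-2.656, -0.821, -0.966]
ft_force: [-4.6, -0.4, 1.1]
grip_width: 0.0855
grasp_force: 2.3
```

>>> arm_command:
  moves:
    - [[0.2, 0.14, 0, 0, 0, 0], [0.2, 0.14, 0, 0, 0, 0], [0.2, 0.14, 0, 0, 0, 0]]

```text
time_s: 6.5
position: [0.4604, -0.1338, 0.004]
eef_rot: [-2.656, -0.82, -0.966]
ft_force: [-5.1, -1.1, -0.3]
grip_width: 0.0853
grasp_force: 2.2
```

```bash
python3 - <<'E'
from h import *
delta(YAW,40,-.18,0,.004)
for c in("top","scene"):
    a=env.read_camera(c); cv2.imwrite(f"pics/b{c}.png",a[:,:,::-1])
t=cv2.imread("pics/btop.png")[180:360,200:400];s=cv2.imread("pics/bscene.png")[140:320,260:460]
cv2.imwrite("pics/b.png",cv2.resize(np.hstack([t,s]),None,fx=2,fy=2,interpolation=2))
E
```

```text
t 6.5 shift/20mm [-0.74 -0.56 -0.  ] turn/5deg [ 0.04  0.01 -0.01] uv mm [-161.5    0.9] z 4.0 F [-5.1 -1.1 -0.3]
```

View pics/b.png

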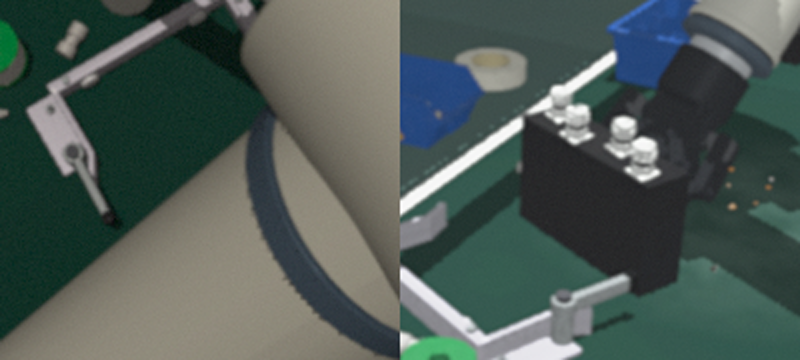

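The top view is now blocked by the arm. The scene view shows the filter still upright against the fingers. Its bottom corners are at about (320,246), (380,286) and (398,281).

```bash
cat >> h.py <<'E'
def scenefit(pts):  # pixel corners: (+x,-y),( +x,+y),(-x,+y) at z=0
    L=np.array([[.024,-.088,0],[.024,.088,0],[-.024,.088,0]])
    r=least_squares(lambda p:(proj("scene",frame(*p,L))-pts).ravel(),(.48,-.12,.65))
    print("uv",np.round(wc(r.x)*1e3,1),"relyaw deg",np.round(np.degrees(r.x[2]-YAW),2),"res",np.round(r.fun,1)); return r.x
E
python3 - <<'E'
from h import *
scenefit(np.array([[320,246],[380,286],[398,281]]))
s0=cv2.imread("pics/scene0.png")
print("centre nets",[wc(q["centre"])*1e3 for q in env.place_of("scene","filter")[:1]])
# corner refinement by box-edge overlay
img=cv2.imread("pics/bscene.png")
for w in((320,246),(380,286),(398,281)):
    g=cv2.cvtColor(img,cv2.COLOR_BGR2GRAY); p=cv2.cornerSubPix(g,np.float32([[w]]),(5,5),(-1,-1),(3,30,.01)); print(w,p.ravel())
E
```

```text
uv [-157.5   -0.5] relyaw deg -0.12 res [ 0.   0.2 -1.2  1.4  1.2 -1.7]
centre nets [array([-154.17891744,    0.69384297])]
(320, 246) [320. 246.]
(380, 286) [380. 286.]
(398, 281) [397.8766  280.17163]
```

The filter has aligned itself: relative yaw is about 0, v is about 0 and u is about -156. I continue pushing straight.

>>> arm_command:
  moves:
    - [[0.21, 0.14, 0, 0, 0, 0], [0.21, 0.14, 0, 0, 0, 0], [0.21, 0.14, 0, 0, 0, 0], [0.21, 0.14, 0, 0, 0, 0], [0.21, 0.14, 0, 0, 0, 0], [0.21, 0.14, 0, 0, 0, 0], [0.21, 0.14, 0, 0, 0, 0], [0.21, 0.14, 0, 0, 0, 0]]

```text
time_s: 7.65
position: [0.494, -0.112, 0.0041]
eef_rot: [-2.657, -0.819, -0.967]
ft_force: [-5.0, -3.3, 1.9]
grip_width: 0.0857
grasp_force: 3.3
```

>>> arm_command:
  moves:
    - [[0.21, 0.14, 0, 0, 0, 0], [0.21, 0.14, 0, 0, 0, 0], [0.21, 0.14, 0, 0, 0, 0], [0.21, 0.14, 0, 0, 0, 0], [0.21, 0.14, 0, 0, 0, 0], [0.21, 0.14, 0, 0, 0, 0]]

```text
time_s: 8.4
position: [0.5192, -0.0952, 0.004]
eef_rot: [-2.657, -0.819, -0.966]
ft_force: [-5.7, -3.4, 2.2]
grip_width: 0.0854
grasp_force: 3.4
```

```bash
python3 - <<'E'
from h import *
delta(YAW,40,-.01,0,.004)
a=env.read_camera("scene"); cv2.imwrite("pics/cs.png",a[:,:,::-1])
for c in("scene","top"):
  for t in("filter","cradle","gate_tip"): print(c,t,[ (np.round(wc(q["centre"])*1e3),q["conf"]) for q in env.place_of(c,t)[:1]])
cv2.imwrite("pics/c.png",cv2.resize(a[130:330,200:420,::-1],None,fx=2.9,fy=2.9,interpolation=2))
E
```

```text
t 8.4 shift/20mm [ 3.35  2.29 -0.  ] turn/5deg [0.04 0.01 0.  ] uv mm [-91.2  -0.1] z 4.0 F [-5.7 -3.4  2.2]
scene filter [(array([-85.,  -1.]), 0.98)]
scene cradle [(array([-3., -5.]), 0.85)]
scene gate_tip [(array([-102.,  106.]), 0.86)]
top filter []
top cradle [(array([4., 5.]), 0.65)]
top gate_tip [(array([-99., 109.]), 0.57)]
```

View pics/c.png

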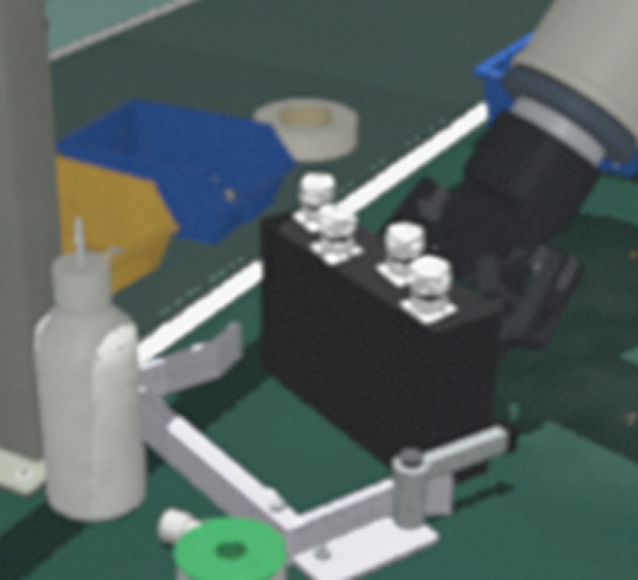

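The filter stands upright at the mouth, between the far lead-in at (240,350) in the crop and the near one behind the gate hub at (410,480). I continue and watch the force.

>>> arm_command:
  moves:
    - [[0.2, 0.14, 0, 0, 0, 0], [0.2, 0.14, 0, 0, 0, 0], [0.2, 0.14, 0, 0, 0, 0], [0.2, 0.14, 0, 0, 0, 0], [0.2, 0.14, 0, 0, 0, 0], [0.2, 0.14, 0, 0, 0, 0]]

```text
time_s: 9.5
position: [0.5429, -0.0783, 0.004]
eef_rot: [-2.657, -0.819, -0.966]
ft_force: [-5.1, -4.3, 2.9]
grip_width: 0.0852
grasp_force: 3.6
```

>>> arm_command:
  moves:
    - [[0.16, 0.11, 0, 0, 0, 0], [0.16, 0.11, 0, 0, 0, 0], [0.16, 0.11, 0, 0, 0, 0], [0.16, 0.11, 0, 0, 0, 0]]

```text
time_s: 10.0
position: [0.5556, -0.0695, 0.004]
eef_rot: [-2.657, -0.819, -0.966]
ft_force: [-6.1, -4.6, 2.8]
grip_width: 0.0854
grasp_force: 3.7
```

>>> arm_command:
  moves:
    - [[0.16, 0.11, 0, 0, 0, 0], [0.16, 0.11, 0, 0, 0, 0], [0.16, 0.11, 0, 0, 0, 0]]

```text
time_s: 10.38
position: [0.5652, -0.0629, 0.004]
eef_rot: [-2.657, -0.819, -0.966]
ft_force: [-6.0, -3.8, 3.7]
grip_width: 0.0853
grasp_force: 3.7
```

```bash
python3 - <<'E'
from h import *
delta(YAW,40,-.01,0,.004)
a=env.read_camera("scene"); cv2.imwrite("pics/ds.png",a[:,:,::-1])
for c in("scene",):
  for t in("filter","cradle","stops"): print(c,t,[ (np.round(wc(q["centre"])*1e3),q["conf"]) for q in env.place_of(c,t)[:1]])
E
```

```text
t 10.375 shift/20mm [ 1.05  0.67 -0.  ] turn/5deg [ 0.04  0.   -0.  ] uv mm [-34.9   0.7] z 4.0 F [-6.  -3.8  3.7]
scene filter [(array([-103.,  108.]), 0.64)]
scene cradle [(array([-3., -3.]), 0.97)]
scene stops [(array([27.,  2.]), 0.91)]
```

>>> arm_command:
  moves:
    - [[0.16, 0.11, 0, 0, 0, 0], [0.16, 0.11, 0, 0, 0, 0], [0.16, 0.11, 0, 0, 0, 0], [0.16, 0.11, 0, 0, 0, 0], [0.16, 0.11, 0, 0, 0, 0]]

```text
time_s: 11.2
position: [0.5812, -0.0518, 0.004]
eef_rot: [-2.657, -0.819, -0.966]
ft_force: [-6.3, -3.4, 4.1]
grip_width: 0.0853
grasp_force: 3.6
```

>>> arm_command:
  moves:
    - [[0.08, 0.055, 0, 0, 0, 0], [0.08, 0.055, 0, 0, 0, 0]]

```text
time_s: 11.45
position: [0.5844, -0.0497, 0.004]
eef_rot: [-2.657, -0.82, -0.966]
ft_force: [-5.7, -4.5, 3.8]
grip_width: 0.0851
grasp_force: 3.7
```

>>> arm_command:
  moves:
    - [[0.08, 0.055, 0, 0, 0, 0], [0.08, 0.055, 0, 0, 0, 0]]

```text
time_s: 11.7
position: [0.5876, -0.0475, 0.004]
eef_rot: [-2.657, -0.819, -0.966]
ft_force: [-5.2, -4.3, 3.3]
grip_width: 0.0858
grasp_force: 3.7
```

>>> arm_command:
  moves:
    - [[0.08, 0.055, 0, 0, 0, 0], [0.04, 0.03, 0, 0, 0, 0]]

```text
time_s: 11.95
position: [0.5888, -0.0469, 0.0038]
eef_rot: [-2.66, -0.819, -0.963]
ft_force: [-33.9, -29.7, 23.8]
grip_width: 0.0855
grasp_force: 22.4
```

>>> arm_command:
  moves:
    - [[0.04, 0.03, 0, 0, 0, 0], [0.04, 0.03, 0, 0, 0, 0]]

```text
time_s: 12.2
position: [0.5894, -0.0467, 0.0036]
eef_rot: [-2.662, -0.818, -0.961]
ft_force: [-51.1, -46.6, 35.3]
grip_width: 0.0855
grasp_force: 34.2
```

>>> arm_command:
  moves:
    - [[0.04, 0.03, 0, 0, 0, 0], [0.04, 0.03, 0, 0, 0, 0]]

```text
time_s: 12.45
position: [0.5899, -0.0465, 0.0035]
eef_rot: [-2.665, -0.818, -0.959]
ft_force: [-69.8, -64.6, 49.7]
grip_width: 0.0853
grasp_force: 47.1
```

Contact with the stops is firm, so I back straight off.

>>> arm_command:
  moves:
    - [[-0.16, -0.11, 0, 0, 0, 0], [-0.33, -0.22, 0, 0, 0, 0], [-0.82, -0.56, 0, 0, 0, 0], [-0.82, -0.56, 0, 0, 0, 0], [-0.82, -0.56, 0.3, 0, 0, 0], [-0.82, -0.56, 0.5, 0, 0, 0], [-0.82, -0.56, 0.5, 0, 0, 0], [-0.82, -0.56, 0.5, 0, 0, 0]]

```text
time_s: 13.45
position: [0.4848, -0.1173, 0.0404]
eef_rot: [-2.656, -0.82, -0.967]
ft_force: [0.0, -0.3, 0.4]
grip_width: 0.0854
grasp_force: 0.0
```

```bash
python3 - <<'E'
from h import *
delta(YAW,40,-.01,0,.004)
a=env.read_camera("scene"); cv2.imwrite("pics/es.png",a[:,:,::-1])
t=env.read_camera("top"); cv2.imwrite("pics/et.png",t[:,:,::-1])
for c in("scene","top"):
  for n in("filter","cradle","gate_tip","gate_pivot","stops"): print(c,n,[ (np.round(wc(q["centre"])*1e3),q["conf"]) for q in env.place_of(c,n)[:1]])
cv2.imwrite("pics/e.png",cv2.resize(np.hstack([a[150:330,190:400],t[150:330,200:360]])[:,:,::-1],None,fx=2.15,fy=2.15,interpolation=2))
E
```

```text
t 13.45 shift/20mm [ 5.07  3.39 -1.82] turn/5deg [ 0.04  0.01 -0.01] uv mm [-132.1    0.9] z 40.4 F [ 0.  -0.3  0.4]
scene filter [(array([-4.,  1.]), 0.89)]
scene cradle [(array([ 1., -3.]), 0.88)]
scene gate_tip [(array([-104.,  103.]), 0.72)]
scene gate_pivot [(array([-36., 107.]), 0.8)]
scene stops [(array([26.,  2.]), 0.92)]
top filter []
top cradle [(array([ 91., 125.]), 0.33)]
top gate_tip []
top gate_pivot []
top stops []
```

View pics/e.png

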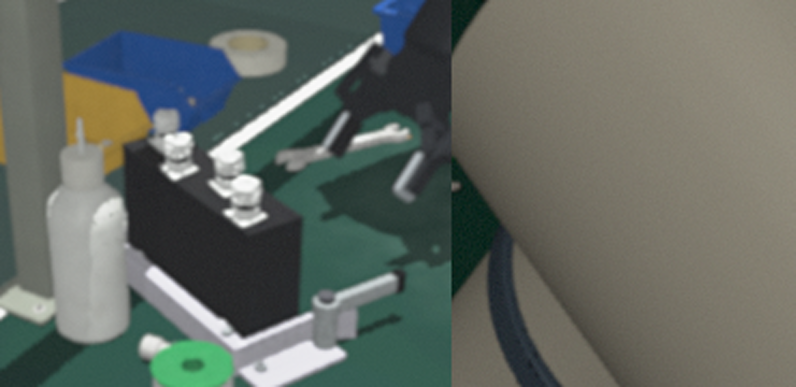

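The picture shows the filter upright and seated in the cradle, its back against the bar. The gate is still open, with its tip at (400,282) in the crop. Next I shut the fingers, go over to the gate's outer side and swing it in.

```bash
python3 -c "
from h import *
delta(YAW,30,-.086,.150,.10)"
```

```text
t 14.05 shift/20mm [-2.32  7.43  3.  ] turn/5deg [-1.09  1.66 -0.02] uv mm [-131.2    1.1] z 39.9 F [ 0.1  0.  -0.9]
```

>>> arm_command:
  moves:
    - [[-0.2, 0, 1, -0.14, 0.21, 0], [-0.3, 0.7, 1, -0.14, 0.21, 0], [-0.3, 1, 1, -0.14, 0.21, 0], [-0.3, 1, 0, -0.14, 0.21, 0], [-0.3, 1, 0, -0.14, 0.21, 0], [-0.3, 1, 0, -0.14, 0.21, 0], [-0.3, 1, 0, -0.14, 0.21, 0], [-0.3, 1, 0, -0.14, 0.21, 0]]
  grip: 0

```text
time_s: 15.05
position: [0.439, 0.0177, 0.1001]
eef_rot: [-2.77, -0.855, -0.738]
ft_force: [-0.5, -0.4, 0.0]
grip_width: -0.0002
grasp_force: 0.0
```

```bash
python3 - <<'E'
from h import *
delta(YAW,30,-.086,.145,.032);print(env.state()['joint_positions'])
a=env.read_camera("scene"); 
for c in("scene",):
  for n in("gate_tip","gate_pivot"): print(c,n,[ (np.round(wc(q["centre"])*1e3),q["conf"]) for q in env.place_of(c,n)[:1]])
cv2.imwrite("pics/f.png",a[:,:,::-1])
E
```

```text
t 15.05 shift/20mm [ 0.15  0.51 -3.4 ] turn/5deg [ 0.04 -0.02 -0.01] uv mm [-94.1 138.3] z 100.1 F [-0.5 -0.4  0. ]
[-0.47312255  0.39456443  2.28073837  1.18595105  0.48920193 -0.5795009 ]
scene gate_tip [(array([-101.,  107.]), 0.58)]
scene gate_pivot [(array([-34., 108.]), 0.57)]
```

>>> arm_command:
  moves:
    - [[0.15, 0.51, 0, 0, 0, 0], [0, 0, -0.9, 0, 0, 0], [0, 0, -0.9, 0, 0, 0], [0, 0, -0.9, 0, 0, 0], [0, 0, -0.7, 0, 0, 0]]

```text
time_s: 15.82
position: [0.4426, 0.0266, 0.0311]
eef_rot: [-2.771, -0.853, -0.738]
ft_force: [0.6, -0.3, -1.2]
grip_width: -0.0004
grasp_force: 0.0
```

```bash
python3 - <<'E'
from h import *
delta(YAW,30,-.086,.128,.032);print(env.state()['joint_positions'])
a=env.read_camera("scene"); 
cv2.imwrite("pics/g.png",cv2.resize(a[160:340,220:460,::-1],None,fx=2.6,fy=2.6,interpolation=2))
E
```

```text
t 15.825 shift/20mm [ 0.44 -0.65  0.04] turn/5deg [ 0.04 -0.02  0.  ] uv mm [-86.  143.6] z 31.1 F [ 0.6 -0.3 -1.2]
[-0.44049408  0.62364091  2.34648822  1.80580334  0.45499367 -1.23406612]
```

View pics/g.png

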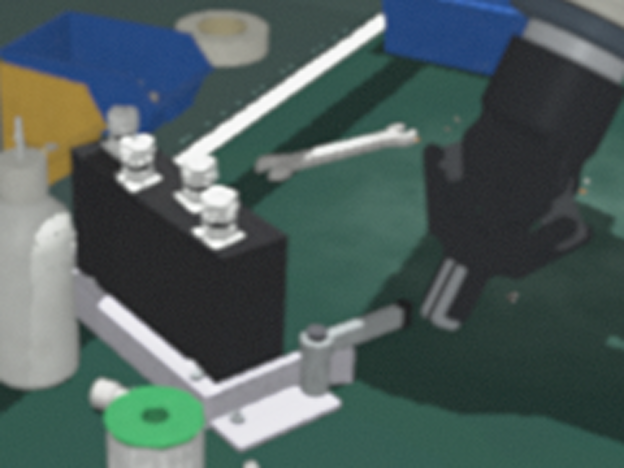

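The view shows the shut fingers' tips at about (443,322) in the crop, beyond the gate's bumper at (403,312). They look farther back than expected, so I'll check the projection.

```bash
python3 - <<'E'
from h import *
s=env.state();p=s["position"];R=Ro.from_rotvec(s["eef_rot"]).as_matrix()
f=lambda P:np.round(((proj("scene",P)-[220,160]+.5)*2.6)).tolist()
print("tcp",f(p),"x+-11",f(p+.011*R[:,0]),f(p-.011*R[:,0]),"y+-14",f(p+.0145*R[:,1]),f(p-.0145*R[:,1]),"back40",f(p-.04*R[:,2]))
print("z",R[:,2],"x",R[:,0])
print("tip",f(np.r_[cw(-.101,.107),.037]),"piv",f(np.r_[cw(-.033,.108),.044]))
E
```

```text
tcp [[420.0, 357.0]] x+-11 [[409.0, 355.0]] [[431.0, 360.0]] y+-14 [[404.0, 346.0]] [[436.0, 369.0]] back40 [[450.0, 299.0]]
z [ 0.41136917  0.27814299 -0.86799302] x [0.71745393 0.48854248 0.49657437]
tip [[400.0, 313.0]] piv [[316.0, 338.0]]
```

The fingertips really end about 25 mm short of the reported TCP, which matches the 17 mm offset I saw while pushing. I'll lower by that much and check the tip numerically.

>>> arm_command:
  moves:
    - [[0, 0, -0.6, 0, 0, 0], [0, 0, -0.45, 0, 0, 0], [0, 0, 0, 0, 0, 0]]

```text
time_s: 16.25
position: [0.4424, 0.027, 0.0107]
eef_rot: [-2.77, -0.853, -0.738]
ft_force: [0.5, 0.7, 0.8]
grip_width: 0.0002
grasp_force: 0.0
```

```bash
cat >> h.py <<'E'
def tips():
    a=env.read_camera("scene"); s=env.state();p=np.array(s["position"]);R=Ro.from_rotvec(s["eef_rot"]).as_matrix()
    hsv=cv2.cvtColor(a,cv2.COLOR_RGB2HSV); S=np.arange(-10,70,4)/1000.
    q=proj("scene",p-S[:,None]*R[:,2]); 
    for k in(-.006,.006):
        q=proj("scene",p+k*R[:,1]-S[:,None]*R[:,2]); print(k,[(int(s*1e3),int(hsv[int(v+.5),int(u+.5),2]),int(hsv[int(v+.5),int(u+.5),1])) for s,(u,v) in zip(S,q)])
E
python3 - <<'E'
from h import *
delta(YAW,30,-.086,.128,.010)
tips()
for n in("gate_tip",): print(n,[ (np.round(wc(q["centre"])*1e3),q["conf"]) for q in env.place_of("scene",n)[:1]])
E
```

```text
t 16.25 shift/20mm [ 0.45 -0.66 -0.03] turn/5deg [ 0.03 -0.03 -0.  ] uv mm [-86.  144.1] z 10.7 F [0.5 0.7 0.8]
-0.006 [(-10, 72, 103), (-6, 54, 94), (-2, 53, 96), (2, 52, 98), (6, 53, 91), (10, 54, 76), (14, 55, 83), (18, 55, 79), (22, 98, 21), (26, 111, 18), (30, 55, 23), (34, 54, 24), (38, 47, 33), (42, 45, 17), (46, 47, 22), (50, 49, 26), (54, 50, 20), (58, 49, 16), (62, 47, 27), (66, 46, 17)]
0.006 [(-10, 56, 87), (-6, 53, 96), (-2, 56, 87), (2, 54, 90), (6, 53, 87), (10, 55, 88), (14, 56, 87), (18, 54, 76), (22, 80, 13), (26, 84, 9), (30, 85, 12), (34, 85, 12), (38, 77, 10), (42, 98, 10), (46, 100, 13), (50, 98, 13), (54, 88, 14), (58, 72, 14), (62, 45, 23), (66, 47, 27)]
gate_tip []
```

The fingers end about 20 mm behind the TCP. I'll work with that offset and start the gate swing.

>>> arm_command:
  moves:
    - [[0.26, -0.15, 0.08, 0, 0, 0], [0.26, -0.15, 0.08, 0, 0, 0], [0.26, -0.15, 0, 0, 0, 0]]

```text
time_s: 16.73
position: [0.4583, 0.0179, 0.015]
eef_rot: [-2.77, -0.855, -0.74]
ft_force: [-0.1, 0.3, 0.2]
grip_width: -0.0003
grasp_force: 0.0
```

>>> arm_command:
  moves:
    - [[0.21, -0.23, 0, 0, 0, 0], [0.21, -0.23, 0, 0, 0, 0], [0.21, -0.23, 0, 0, 0, 0], [0.21, -0.23, 0, 0, 0, 0]]

```text
time_s: 17.23
position: [0.4748, -0.0004, 0.0149]
eef_rot: [-2.77, -0.855, -0.739]
ft_force: [-1.4, 1.2, 0.0]
grip_width: -0.0003
grasp_force: 0.6
```

```bash
python3 - <<'E'
from h import *
delta(YAW,30,-.0615,.0815,.014)
tips()
for n in("gate_tip","gate_pivot","filter"): print(n,[ (np.round(wc(q["centre"])*1e3),q["conf"]) for q in env.place_of("scene",n)[:2]], [ (np.round(wc(q["centre"])*1e3),q["conf"]) for q in env.look_for("scene","gate")[:1]])
E
```

```text
t 17.225 shift/20mm [ 1.15 -0.53 -0.04] turn/5deg [ 0.04 -0.01 -0.01] uv mm [-74.6 103.2] z 14.9 F [-1.4  1.2  0. ]
-0.006 [(-10, 53, 106), (-6, 55, 97), (-2, 56, 87), (2, 57, 89), (6, 53, 96), (10, 54, 94), (14, 54, 85), (18, 53, 91), (22, 90, 25), (26, 127, 16), (30, 59, 17), (34, 59, 13), (38, 61, 17), (42, 61, 17), (46, 57, 18), (50, 74, 14), (54, 73, 21), (58, 69, 18), (62, 44, 23), (66, 47, 27)]
0.006 [(-10, 163, 11), (-6, 164, 11), (-2, 199, 12), (2, 85, 21), (6, 52, 88), (10, 58, 84), (14, 53, 82), (18, 55, 83), (22, 86, 15), (26, 87, 12), (30, 87, 15), (34, 87, 12), (38, 90, 17), (42, 88, 12), (46, 86, 12), (50, 87, 12), (54, 87, 12), (58, 76, 13), (62, 46, 33), (66, 49, 21)]
gate_tip [(array([-94.,  82.]), 0.73)] [(array([-44., 110.]), 0.81)]
gate_pivot [(array([-33., 105.]), 0.59)] [(array([-44., 110.]), 0.81)]
filter [(array([-4., -1.]), 0.81), (array([-256., -159.]), 0.33)] [(array([-44., 110.]), 0.81)]
```

The gate is swinging and now stands at about 67°. I continue.

>>> arm_command:
  moves:
    - [[0.23, -0.11, 0, 0, 0, 0], [0.23, -0.11, 0, 0, 0, 0], [0.23, -0.11, 0, 0, 0, 0], [0.23, -0.11, 0, 0, 0, 0], [0.23, -0.11, 0, 0, 0, 0]]

```text
time_s: 18.2
position: [0.4979, -0.0113, 0.0143]
eef_rot: [-2.77, -0.855, -0.739]
ft_force: [-2.0, 0.9, -0.3]
grip_width: -0.0
grasp_force: 0.7
```

>>> arm_command:
  moves:
    - [[0.24, 0.03, 0, 0, 0, 0], [0.24, 0.03, 0, 0, 0, 0], [0.24, 0.03, 0, 0, 0, 0]]

```text
time_s: 18.58
position: [0.5124, -0.0095, 0.0143]
eef_rot: [-2.77, -0.855, -0.739]
ft_force: [-1.0, -1.1, 0.6]
grip_width: -0.0002
grasp_force: 0.8
```

```bash
python3 - <<'E'
from h import *
delta(YAW,30,-.037,.0705,.014)
env.read_camera("scene")
for n in("gate_tip","gate_pivot"): print(n,[ (np.round(wc(q["centre"])*1e3),q["conf"]) for q in env.place_of("scene",n)[:2]])
E
```

```text
t 18.575 shift/20mm [ 0.59  0.16 -0.01] turn/5deg [ 0.04 -0.02 -0.01] uv mm [-48.6  74.5] z 14.3 F [-1.  -1.1  0.6]
gate_tip []
gate_pivot []
```

>>> arm_command:
  moves:
    - [[0.2, 0.05, 0, 0, 0, 0], [0.2, 0.05, 0, 0, 0, 0], [0.1, 0.06, 0, 0, 0, 0]]

```text
time_s: 19.1
position: [0.5223, -0.0062, 0.0143]
eef_rot: [-2.77, -0.855, -0.739]
ft_force: [-0.7, -1.8, 0.9]
grip_width: 0.0002
grasp_force: 0.8
```

>>> arm_command:
  moves:
    - [[0.08, 0.055, 0, 0, 0, 0], [0.04, 0.03, 0, 0, 0, 0]]

```text
time_s: 19.35
position: [0.5246, -0.0046, 0.0143]
eef_rot: [-2.77, -0.855, -0.739]
ft_force: [-1.7, -2.6, 0.8]
grip_width: -0.0003
grasp_force: 0.9
```

>>> arm_command:
  moves:
    - [[0.04, 0.03, 0, 0, 0, 0], [0.04, 0.03, 0, 0, 0, 0]]

```text
time_s: 19.6
position: [0.526, -0.0035, 0.0142]
eef_rot: [-2.77, -0.854, -0.738]
ft_force: [-5.4, -6.1, 1.5]
grip_width: -0.0004
grasp_force: 4.2
```

>>> arm_command:
  moves:
    - [[0.04, 0.03, 0, 0, 0, 0], [0.03, 0.02, 0, 0, 0, 0], [0, 0, 0, 0, 0, 0]]

```text
time_s: 19.98
position: [0.5263, -0.0033, 0.014]
eef_rot: [-2.773, -0.853, -0.736]
ft_force: [-14.9, -16.0, 9.2]
grip_width: -0.0001
grasp_force: 10.5
```

>>> arm_command:
  moves:
    - [[-0.1, -0.07, 0, 0, 0, 0], [-0.4, -0.28, 0, 0, 0, 0], [-0.82, -0.56, 0, 0, 0, 0], [-0.82, -0.56, 0.3, 0, 0, 0], [-0.82, -0.56, 0.6, 0, 0, 0], [-0.82, -0.56, 1, 0, 0, 0], [-0.3, -0.3, 1, 0, 0, 0], [0, -0.3, 1, 0, 0, 0]]

```text
time_s: 20.98
position: [0.4448, -0.0663, 0.0928]
eef_rot: [-2.77, -0.853, -0.738]
ft_force: [0.7, 0.1, -0.4]
grip_width: 0.0004
grasp_force: 0.0
```

```bash
python3 - <<'E'
from h import *
delta(YAW,30,-.037,.0705,.014)
a=env.read_camera("scene");t=env.read_camera("top"); cv2.imwrite("pics/hs.png",a[:,:,::-1])
for c in("scene","top"):
  for n in("gate_tip","gate_pivot","filter","stops"): print(c,n,[ (np.round(wc(q["centre"])*1e3),q["conf"]) for q in env.place_of(c,n)[:1]])
cv2.imwrite("pics/h.png",cv2.resize(a[170:330,220:400,::-1],None,fx=3.5,fy=3.5,interpolation=2))
E
```

```text
t 20.975 shift/20mm [ 3.97  3.   -3.94] turn/5deg [ 0.03 -0.03 -0.01] uv mm [-136.5   65.6] z 92.8 F [ 0.7  0.1 -0.4]
scene gate_tip []
scene gate_pivot [(array([-33., 104.]), 0.79)]
scene filter [(array([-2.,  0.]), 0.82)]
scene stops [(array([26.,  0.]), 0.84)]
top gate_tip [(array([-31.,  38.]), 0.87)]
top gate_pivot [(array([-32., 105.]), 0.82)]
top filter [(array([ 1., -0.]), 0.58)]
top stops []
```

View pics/h.png

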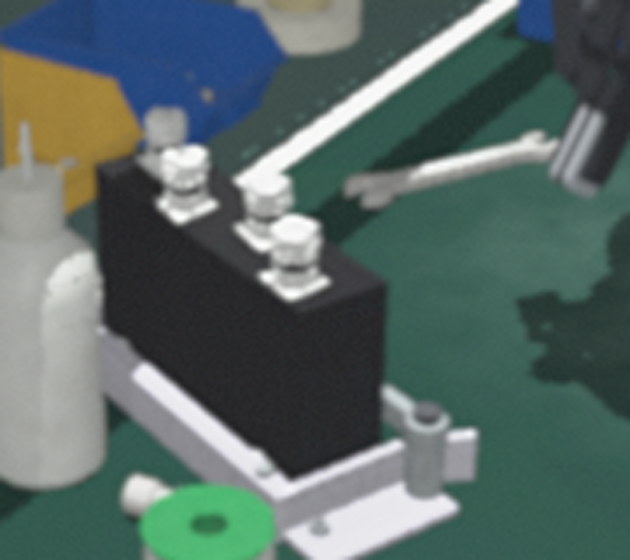

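The filter stands upright and home in the cradle. The gate bar runs from its hub at (425,450) in the crop across the filter's front, with its tip measured at (-31, 38) mm against (-33, 40) when shut. The arm is clear, so I'm handing the job in.

```bash
python3 -c "
from plant import env
print(env.job_done())"
```

```text
the job is handed in; nothing more can be done
None
```

The filter was pushed upright into the cradle until the force rose sharply at the stops (about 107 N at the wrist, under the 120 N limit). The gate was then pushed shut until it stopped firmly, the arm was backed clear, and the job was handed in at about 21 s, though no verdict came back.

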